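# Book out a crown case and hold its spring drawer open at the mark

### The job

Book out the green crown store: take the hand scanner from its cradle, hold its window level and steady about 6 cm straight above the code label on the green store's roof for two seconds, and lay it back in its cradle. Then pull the green store's spring-closing drawer out by its bar until its red pointer is level with the red clip on the rail beside it, and finish still holding it there in the gripper so that a colleague can take the crowns. Do not move the clip, and leave the white store's drawer shut and everything else where it stands.

Things in the scene. Friction and masses are not known exactly. Their poses are not given: they have to be found in the camera images.
- green_unit: GREEN crown store, fixed: housing 200 mm deep (x), 130 wide (y), roof at z 81 mm. Origin: table level, middle of the housing's front face; x points into the housing, away from the robot, so the drawer comes out level along -x. An 8 mm thick base plate (y -70 to +90 mm) runs from 170 mm in front of that face to the back
- green_slide (a joint): how far the green drawer is out, m (0 shut, at most 0.13). A spring shuts it when let go: about 4 N when shut, rising evenly to 13 N at 0.1. The drawer weighs 0.35 kg and carries crowns fixed on pins
- green_bar (a point): middle of the green drawer's steel bar handle, 60 mm above the table: a level round bar 12 mm thick, 90 mm long along the unit's y, held 48 mm in front of the drawer's front panel by a stem at each end (clear gap behind the bar 42 mm); moves with the drawer. Free from above, 21 mm below the housing's roof level
- green_pointer (a point): red pointer, 8 mm long in x, 18 mm high, on the left (+y) edge of the green drawer's front panel, 30 mm above the table; moves with the drawer
- green_index (a point): the mark: a red clip, 8 mm long in x, 13 wide, top at 34 mm, on the aluminium rail along the left (+y) edge of the green base plate, 60 to 95 mm in front of the shut pointer. Pointer and clip pass side by side, level when equal along the unit's x; this point is 7.5 mm to +y of the pointer's. About 8 N would push the clip: do not touch
- green_label (a point): centre of the square code label (44 mm, black on white) lying flat on the green housing's roof, 45 mm behind its front face, 81 mm above the table, facing up
- scanner: hand-held code scanner, 0.13 to 0.21 kg, lying level in its cradle: white handle 32 mm wide (y), 30 mm high, from x -95 to +55 mm; black head 56 x 50 x 40 mm high centred at x +82 mm. Origin: on the flat underside below the handle, near the balance point and at the place to grip; x points to the head, z up
- window (a point): centre of the scanner's window, on the underside of the head, 82 mm along x from the scanner's origin; it looks straight down along the scanner's -z
- cradle: scanner cradle, fixed, 230 mm long. Origin: table level under the place of the scanner's origin; x points the way the head lies. Its top, where the scanner lies, is 20 mm above the table; walls 8 mm higher round the head end and tail end leave 5 to 8 mm play; the middle 100 mm is a spine 22 mm wide, open to both sides for fingers. Seated, the scanner's origin is 20 mm above the cradle's
- white_unit: the WHITE crown store, same make and sizes as the green one, with its own label, pointer, red clip and bar; not to be used
- white_slide (a joint): how far the white drawer is out, m; stays 0
- jar_a: small round jar, white cap, 38 mm across, 38 mm high, loose bystander. Origin: centre of its underside
- jar_b: small round jar, black cap, 38 mm across, 38 mm high, loose bystander. Origin: centre of its underside
- jar_c: small round jar, yellow cap, 38 mm across, 38 mm high, loose bystander. Origin: centre of its underside
- flask: white bottle with green cap, 60 mm across, 105 mm high, loose bystander. Origin: centre of its underside
- bowl: clear glass bowl, 120 mm across, 50 mm high, loose bystander. Origin: centre of its underside
- dropper: small dropper bottle, 30 mm across, 75 mm high, loose bystander. Origin: centre of its underside
- pan: open green case pan, 140 x 200 x 55 mm, loose bystander. Origin: centre of its underside

How it is judged:
On the way, in this order (a step that is already met when the one before it is completed fails the run):
1. the held scanner's window is level and steady 30 to 120 mm straight above the green label (within 15 mm) for 1 s (x of green_label in the frame of window between -0.015 and 0.015 m and y of green_label in the frame of window between -0.015 and 0.015 m and z of green_label in the frame of window between -0.12 and -0.03 m and angle between scanner's own z axis and vertical below 0.2 rad and linear speed of scanner below 0.02 m/s and contact force between the fingers and scanner above 1 N), for 1 s.
2. the scanner lies in its cradle again, let go (z of scanner in the frame of cradle between 0.015 and 0.026 m and horizontal distance between scanner and cradle below 0.018 m and angle between the x axis of scanner and the x axis of cradle, either way round below 0.2 rad and angle between scanner's own z axis and vertical below 0.12 rad and contact force between the fingers and scanner below 0.1 N), for 0.2 s.
3. the green drawer is held by the gripper with its pointer level with the clip (x of green_pointer in the frame of green_index between -0.007 and 0.007 m and contact force between the fingers and green_unit above 2 N and velocity of joint green_slide between -0.01 and 0.01 m/s), for 0.5 s.
At the end, for the whole second after the job is handed in: The gripper holds the green drawer (over 2 N) at rest, pointer within 7 mm of the clip; the scanner lies level in its cradle, let go, within 18 mm and 0.2 rad of its place, 15 to 26 mm above the cradle's origin; white drawer shut; bystanders within 30 mm of their places (all of step 2 and all of step 3 and value of joint white_slide below 0.01 m and distance of each of jar_a, jar_b, jar_c, flask, bowl, dropper, pan from where it was at the start of the episode below 0.03 m); the arm keeps its last pose, push and grip.
It fails at once if the white store's drawer is pulled open (value of joint white_slide above 0.015 m).
It fails at once if the red clip of the green store is shifted by more than 5 mm (distance of green_index from where it was at the start of the episode above 0.005 m).
It fails at once if a bystander is moved more than 30 mm (distance of any of jar_a, jar_b, jar_c, flask, bowl, dropper, pan from where it was at the start of the episode above 0.03 m).
It also fails if it takes over 72 s, if anything falls off the work surface, if the arm or the gripper's body presses on something with over 40 N, if the wrist force passes 120 N, or if a joint passes its speed limit or range.

### The arm

A 6-joint arm with a two-finger parallel gripper is mounted at the origin on the work surface. World frame = base frame: x ahead of the robot, y to its left, z up, the work surface at z = 0. Lengths are in m, angles in rad, forces in N, time in s.
With the tool pointing down it reaches from about 0.3 to 1 m from the base axis. Payload 5.1 kg.
Tool frame: the origin (TCP) lies between the finger pads; the fingertips stand 14 mm ahead of it and the grasp point (between the pads) lies 5 mm behind it (r.tip_reach is the distance from the TCP to the fingertips, in m); z points along the fingers, y is the line along which they close (so a half turn about z gives the same grasp; the last joint's range is limited). The gripper opens to 95 mm and grips with 3 to 60 N. Pads are 20 mm wide; open, the fingers measure 119 mm over their backs; the gripper's body (75 mm by 180 mm) begins 59 mm behind the grasp point.
Start: joints at [1.067, 0.124, 1.65, -0, 1.367, -0.083], TCP at [0.266, 0.593, 0.229] pointing down, gripper open.
Joint ranges: [-2.61, 2.61], [-1.02, 2.33], [0.03, 2.71], [-1.35, 4.49], [0.32, 2.68], [-2.91, 2.91]. Speed limits (rad/s): [2.57, 2.57, 3.14, 3.14, 3.14, 3.14].

### API

Orientations are given as a 3x3 rotation matrix whose columns are the frame's x, y, z axes.
In Python, from bench import r, kinematics, eyes, finder gives the robot as it stands. Calls block until the motion is done:
- r.reach(position, orientation): joint-space move of the TCP to a pose.
- r.servo_line(position, speed=0.15, orientation=None): straight line of the TCP; orientation=None keeps the orientation; speed is the mean speed in m/s.
- r.goto_joints(angles): joint-space move.
- r.ungrasp() and r.close(force=None): open the fingers fully, or close them until they stop; force is the grip in N (None keeps the last).
- r.dwell(seconds).
- kinematics.inverse_kinematics(position, orientation): joint angles nearest the present ones, or None.
- eyes.camera(name): name is "side" or "top"; returns the picture (420x560x3 uint8, red, green, blue); there is no depth.
- eyes.calibration(name): a dict with "fx", "fy", "cx", "cy" (pixels), "pose" (4x4, takes a point from camera to world coordinates). Camera axes: x right, y down, z forward; pixel columns grow to the right and rows downward; lengths in m; the calibration is good to about 2 mm. A picture is of the moment at which its call begins. calibration takes no time and is no camera call.
A pose or a line that the arm cannot do raises r.Unreachable and nothing moves.
- r.sign_off(): hands the job in; it is judged then, once.
Trained networks look in the newest picture that a camera, given by its name, has taken for a name from the list of things; names that differ only in an ending like _2 or _b are one class to them, and where a whole thing is asked for, a point or a joint stands for the part that bears it (a point fixed in the world has none). Each returns a list of dicts, best first, with "confidence" (0 to 1); they miss things now and then, are a little off and sometimes report something else, mostly with a low value. They report only what shows in the picture. A call takes as long as a camera call.
- finder.recognise(camera, query): "box" ([left, top, width, height] in pixels, round what is visible of it).
Readings, each from a call of its own:
- r.get_t(): time.
- r.get_qpos(): joint angles.
- r.get_qvel(): joint speeds.
- r.get_joint_torque(): joint torques, N m.
- r.get_eef_pos(): TCP position.
- r.get_tool_rot(): TCP orientation.
- r.get_contact_force(): force on the tool from outside, world axes, zero at the start.
- r.get_moment(): the same for the moment, N m.
- r.get_opening(): finger opening in m.
- r.get_finger_force(): force on a finger pad.
Only numpy, scipy, OpenCV 4.12 (cv2) and the standard library are available. Lean on these libraries where they do the work, as an engineer would, in place of code of your own. Each camera call takes 0.05 s, during which the arm holds its last target. There are 200 camera calls.

## Working session

There is one attempt and no reset: what is moved stays moved. The work goes in short steps, each a Python script; the robot and the scene stay as the last script left them, time stands still between calls to the robot, and variables do not carry over. Pictures are saved under pics/ and viewed, at most 10 in all, crops included, and the job is handed in when it is done.

```bash
ls; mkdir -p pics; python3 - <<'E'
from bench import r,kinematics,eyes,finder
import cv2,numpy as np
for c in ("side","top"):
    im=eyes.camera(c); cv2.imwrite(f"pics/{c}0.png",im[:,:,::-1])
    k=eyes.calibration(c); print(c,k["fx"],k["fy"],k["cx"],k["cy"]); print(np.round(k["pose"],4))
    for q in ["green_unit","green_bar","green_pointer","green_index","green_label","scanner","window","cradle","white_unit"]:
        print(q,[(np.round(d["box"],1).tolist(),round(d["confidence"],2)) for d in finder.recognise(c,q)][:3])
print(r.get_t())
E
```

```text
bench.py
pics
side 540.947750443362 540.947750443362 283.43070169570484 205.20352670478366
[[-0.9879 -0.0921  0.1245  0.2975]
 [-0.1547  0.5538 -0.8182  1.5966]
 [ 0.0064 -0.8275 -0.5614  1.1878]
 [ 0.      0.      0.      1.    ]]
green_unit [([245.0, 185.7, 60.9, 46.5], 0.98)]
green_bar [([253.9, 192.8, 18.1, 25.4], 0.85)]
green_pointer [([255.5, 191.3, 21.1, 30.0], 0.63)]
green_index []
green_label [([241.0, 186.9, 63.9, 45.9], 0.63)]
scanner [([279.4, 161.2, 46.1, 23.8], 0.62), ([254.8, 186.8, 23.8, 33.7], 0.62)]
window [([279.4, 162.6, 43.9, 20.1], 0.66)]
cradle [([276.1, 170.6, 53.7, 21.3], 0.84)]
white_unit [([179.6, 227.4, 115.6, 58.0], 0.94)]
top 431.51343055781166 431.51343055781166 274.08461549501845 211.98489644024815
[[ 0.002  -0.9829  0.1842  0.3261]
 [-1.     -0.0033 -0.0069 -0.0392]
 [ 0.0073 -0.1842 -0.9829  1.4077]
 [ 0.      0.      0.      1.    ]]
green_unit [([250.7, 126.8, 48.6, 115.7], 0.75)]
green_bar [([256.6, 185.1, 39.5, 26.0], 0.61)]
green_pointer [([256.0, 186.6, 41.6, 21.1], 0.6)]
green_index [([247.5, 126.0, 51.9, 121.5], 0.56)]
green_label [([247.3, 124.8, 53.0, 121.5], 0.72)]
scanner [([344.0, 199.9, 29.7, 65.0], 0.69)]
window [([345.3, 202.4, 29.4, 62.6], 0.68), ([248.8, 128.4, 49.7, 113.4], 0.31)]
cradle [([337.0, 197.7, 36.5, 73.2], 0.68), ([407.8, 201.6, 69.0, 50.2], 0.35)]
white_unit [([163.2, 129.8, 49.8, 118.0], 0.97)]
1.0
```

```bash
python3 - <<'E'
import cv2
a=cv2.imread("pics/top0.png");cv2.imwrite("pics/top0c.png",cv2.resize(a[110:290,140:400],None,fx=3,fy=3,interpolation=cv2.INTER_CUBIC))
a=cv2.imread("pics/side0.png");cv2.imwrite("pics/side0c.png",cv2.resize(a[140:300,160:360],None,fx=3.7,fy=3.7,interpolation=cv2.INTER_CUBIC))
E
```

```text
(no output)
```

View pics/top0.png

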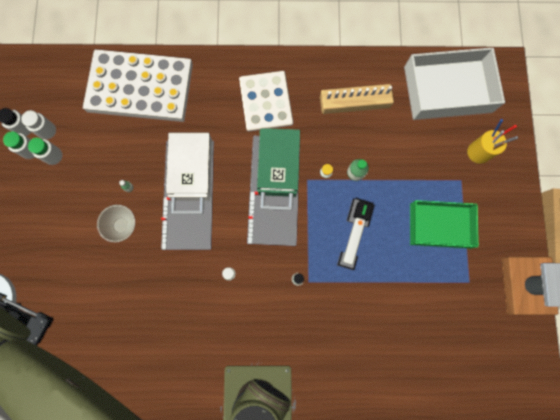

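View pics/top0c.png

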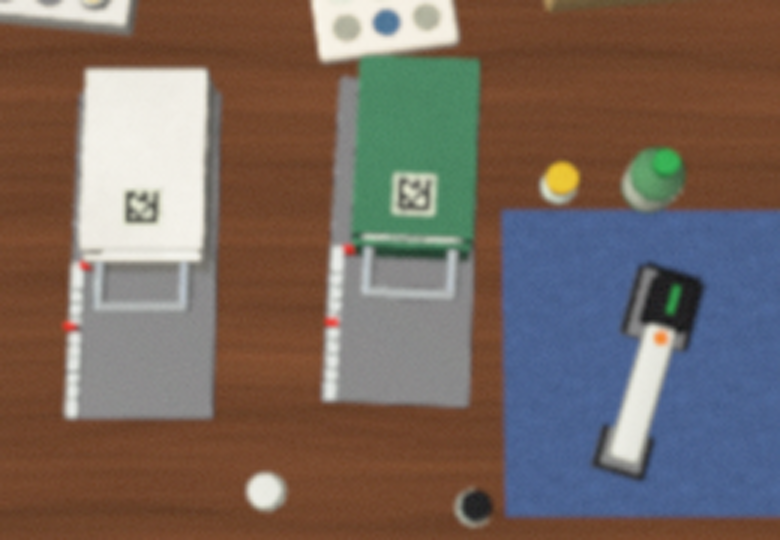

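View pics/side0c.png

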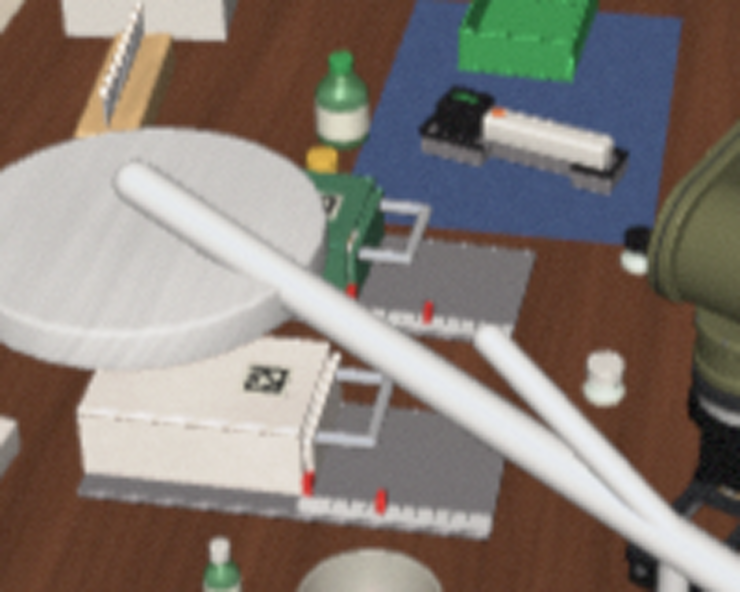

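The pictures show the green store (top crop: label 414,194, bar 362..453 at row 295, pointer 349,250, clip 331,323). The scanner lies on the mat with its head at 671,302 and its tail at 630,459. In the side view a lamp partly hides the store, but its bar, clip and plate are clear. I'll fit poses from both views and check the overlay.

```bash
cat > h.py <<'E'
import numpy as np
from scipy.optimize import least_squares
from bench import r,kinematics,eyes,finder
K={c:eyes.calibration(c) for c in ("top","side")}
def proj(c,P):
    k=K[c]; T=np.linalg.inv(k["pose"]); q=np.atleast_2d(P)@T[:3,:3].T+T[:3,3]
    return np.c_[k["fx"]*q[:,0]/q[:,2]+k["cx"],k["fy"]*q[:,1]/q[:,2]+k["cy"]]
def place(p,L):
    c,s=np.cos(p[2]),np.sin(p[2]); L=np.atleast_2d(np.array(L,float))
    return np.c_[p[0]+c*L[:,0]-s*L[:,1],p[1]+s*L[:,0]+c*L[:,1],L[:,2]+(p[3] if len(p)>3 else 0)]
top=lambda u,v:("top",140+u/3,110+v/3)
side=lambda u,v:("side",160+u/3.7,140+v/3.7)
def fit(obs,p0,fx=None):
    f=lambda p:np.ravel([proj(o[0][0],place(p,o[1]))[0]-o[0][1:] for o in obs])
    s=least_squares(f,p0,loss="soft_l1"); return s.x,f(s.x).reshape(-1,2)
E
cat > fit.py <<'E'
from h import *
import cv2
G=[(top(322,402),(-.17,.09,.012)),(top(468,406),(-.17,-.07,.008)),(top(362,294),(-.048,.045,.06)),(top(453,297),(-.048,-.045,.06)),
(top(414,194),(.045,0,.081)),(top(360,58),(.2,.065,.081)),(top(480,60),(.2,-.065,.081)),
(side(535,252),(-.17,-.07,.008)),(side(428,208),(-.05,-.045,.06)),(side(411,260),(-.05,.045,.06)),(side(380,182),(0,-.065,.081))]
S=[(top(671,302),(.082,0,.04)),(top(630,459),(-.095,0,.027)),(side(466,100),(.082,0,.04)),(side(612,148),(-.095,0,.027)),
(top(661,338),(.045,0,.03)),(side(498,113),(.045,0,.03))]
g,e=fit(G,[.45,0,0,0]);print("green",g.round(4));print(e.round(1).tolist())
s,e=fit(S,[.42,-.2,-.2,.02]);print("scanner",s.round(4));print(e.round(1).tolist())
# pointer & clip: triangulate 
def tri(obs):
    return least_squares(lambda P:np.ravel([proj(o[0],P)[0]-o[1:] for o in obs]),[.4,0,.03]).x
cl=tri([top(331,323),side(428,313)]);pt=tri([top(349,250),side(352,291)]);sc=tri([S[0][0],S[2][0]]);st=tri([S[1][0],S[3][0]])
print("clip",cl.round(4),"pointer",pt.round(4),"head",sc.round(4),"tail",st.round(4))
c,sn=np.cos(g[2]),np.sin(g[2]);print("dx",(cl-pt)@[c,sn,0], "clip in unit",(cl[:2]-g[:2])@[[c,-sn],[sn,c]],"pt",(pt[:2]-g[:2])@[[c,-sn],[sn,c]])
np.save("fit.npy",np.array([g,s]))
def box(x0,x1,y0,y1,z0,z1):return [(x,y,z) for x in(x0,x1) for y in(y0,y1) for z in(z0,z1)]
def draw(im,c,p,b,col,o,f):
    q=((proj(c,place(p,b))-o)*f).astype(int)
    for i in range(8):
        for j in(1,2,4):
            if not i&j: cv2.line(im,q[i].tolist(),q[i|j].tolist(),col,1)
out=[]
for c,o,w,h in(("top",(200,110),190,190),("side",(200,140),160,100)):
    im=cv2.imread(f"pics/{c}0.png")[o[1]:o[1]+h,o[0]:o[0]+w];f=2.9 if c=="top" else 3.4
    if c=="side": im=im
    im=cv2.resize(im,None,fx=f,fy=f)
    for b in(box(0,.2,-.065,.065,.0,.081),box(-.17,.2,-.07,.09,0,.008),box(-.054,-.042,-.045,.045,.054,.066),box(.023,.067,-.022,.022,.081,.081)):draw(im,c,g,b,(0,255,255),np.array(o),f)
    for b in(box(-.095,.055,-.016,.016,0,.03),box(.054,.11,-.025,.025,0,.04)):draw(im,c,s,b,(255,0,255),np.array(o),f)
    cv2.imwrite(f"pics/ov_{c}.png",im)
E
python3 fit.py
```

```text
green [ 0.6452 -0.0584 -0.042  -0.0028]
[[-0.3, 0.9], [0.2, 1.9], [1.8, -2.2], [-0.4, -2.0], [-0.1, 1.8], [-0.1, 0.2], [-0.1, 1.3], [0.9, 0.0], [-2.0, 0.6], [-2.5, -0.3], [-0.7, -1.2]]
scanner [ 0.5049 -0.3133 -0.2778  0.0148]
[[0.3, 0.3], [-0.4, 1.8], [-0.4, 0.0], [-0.3, -0.8], [0.2, -0.2], [-1.0, 0.5]]
clip [0.5653 0.0283 0.0235] pointer [0.6455 0.0094 0.0275] head [ 0.5836 -0.3348  0.0559] tail [ 0.4167 -0.2894  0.0372]
dx -0.08087903820777656 clip in unit [-0.08348888  0.08331294] pt [-0.00260984  0.06779029]
```

View pics/ov_top.png

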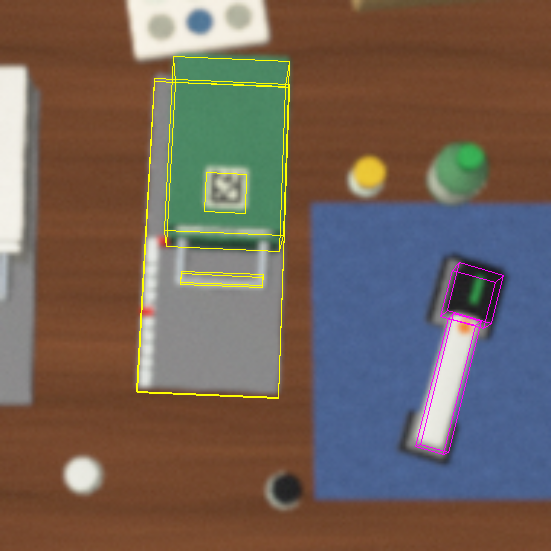

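View pics/ov_side.png

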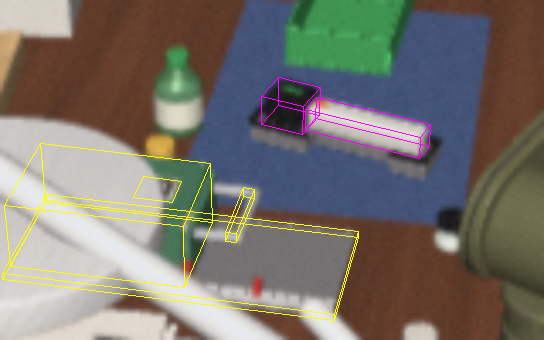

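The overlay matches the scanner. For the store, the bar is really about 6 mm further out because of the panel thickness. I'll refit without the bar and take the label and bar directly.

```bash
python3 - <<'E'
import re
s=open("fit.py").read().split("def box")[0]
s=s.replace("g,e=fit(G,","B=[G[i] for i in(2,3,8,9)];G=[o for i,o in enumerate(G) if i not in(2,3,8,9)]\ng,e=fit(G,")
s+='''
im=cv2.imread("pics/top0.png").astype(int)
for n,(x0,x1,y0,y1) in dict(clip=(245,255,212,222),point=(252,260,188,198)).items():
    p=im[y0:y1,x0:x1];w=np.clip(p[:,:,2]-np.maximum(p[:,:,0],p[:,:,1])-50,0,None)
    yy,xx=np.mgrid[y0:y1,x0:x1];print(n,(xx*w).sum()/w.sum(),(yy*w).sum()/w.sum())
p=im[160:185,265:292];w=np.clip(p[:,:,2]-100,0,None);w=(p[:,:,2]>110);yy,xx=np.mgrid[160:185,265:292]
print("label bbox",xx[w].min(),xx[w].max(),yy[w].min(),yy[w].max())
def onz(o,z):
    k=K[o[0]];d=k["pose"][:3,:3]@[(o[1]-k["cx"])/k["fx"],(o[2]-k["cy"])/k["fy"],1];t=k["pose"][:3,3];return (t+d*(z-t[2])/d[2])
inu=lambda P:(P[:2]-g[:2])@[[c,-sn],[sn,c]]
print("label",onz(top(414,194),.081),inu(onz(top(414,194),.081)))
for a in B[:2]: print("bar",onz(a[0],.06),inu(onz(a[0],.06)))
b=[tri([B[0][0],B[3][0]]),tri([B[1][0],B[2][0]])];print("bar tri",np.round(b,4),[inu(q) for q in b])
'''
open("fit2.py","w").write(s)
E
python3 fit2.py
```

```text
green [ 0.6492 -0.0588 -0.0405 -0.0058]
[[-0.0, -0.2], [0.3, 0.7], [-0.0, 0.9], [-0.0, -0.6], [-0.2, 0.4], [-0.2, 0.4], [-1.7, -0.7]]
scanner [ 0.5049 -0.3133 -0.2778  0.0148]
[[0.3, 0.3], [-0.4, 1.8], [-0.4, 0.0], [-0.3, -0.8], [0.2, -0.2], [-1.0, 0.5]]
clip [0.5653 0.0283 0.0235] pointer [0.6455 0.0094 0.0275] head [ 0.5836 -0.3348  0.0559] tail [ 0.4167 -0.2894  0.0372]
dx -0.08085610693520721 clip in unit [-0.08737968  0.08370364] pt [-0.00652357  0.06806198]
clip 249.82151029748283 216.9679633867277
point 255.83388704318938 192.67109634551494
label bbox 270 285 167 182
label [ 0.69546775 -0.06069325  0.081     ] [4.62581997e-02 2.62383685e-05]
bar [ 0.59139003 -0.00589744  0.06      ] [-0.05995342  0.05056182]
bar [ 0.58847441 -0.10244347  0.06      ] [-0.05895642 -0.04602308]
bar tri [[ 0.5893 -0.006   0.0611]
 [ 0.5874 -0.1025  0.0602]] [array([-0.06207769,  0.05035884]), array([-0.06000443, -0.04608845])]
```

```bash
cat >> h.py <<'E'
def down(a):  # tool y along heading a
    y=np.array([np.cos(a),np.sin(a),0]);z=np.array([0,0,-1.]);return np.c_[np.cross(y,z),y,z]
def best(p,a):
    q=[(abs(k[5]),R) for R in(down(a),down(a+np.pi)) for k in[kinematics.inverse_kinematics(p,R)] if k is not None]
    print([x[0] for x in q]);return min(q,key=lambda x:x[0])[1]
E
python3 - <<'E'
from h import *
import cv2
P=np.array([.505,-.3135,.030]);R=best(P,-.278+np.pi/2)
p=r.get_eef_pos();r.servo_line([p[0],p[1],.3],.3)
r.reach(P+[0,0,.17],R);r.servo_line(P+[0,0,.05],.2)
r.servo_line(P,.1);r.close(25);print("open",r.get_opening(),r.get_finger_force(),r.get_t())
r.servo_line(P+[0,0,.17],.12)
print(r.get_opening(),r.get_contact_force())
H=np.array([.6167,-.0382,.151])
r.servo_line([H[0],H[1],.2],.15);r.servo_line(H,.08)
print(r.get_eef_pos(),r.get_t())
im=[eyes.camera(c) for c in("top","side")]
cv2.imwrite("pics/hold.png",np.hstack([cv2.resize(im[0][100:260,200:360],(400,400)),cv2.resize(im[1][100:260,180:340],(400,400))])[:,:,::-1])
print(r.get_t())
E
```

```text
[np.float64(1.9386621497457988), np.float64(1.2029305038439944)]
open 0.03194821450331081 24.816312789916992 7.1
0.03215761177071488 [-0.18960646 -0.76986748 -2.85474377]
[ 0.61694551 -0.03819805  0.15117502] 11.5583
11.6583
```

View pics/hold.png

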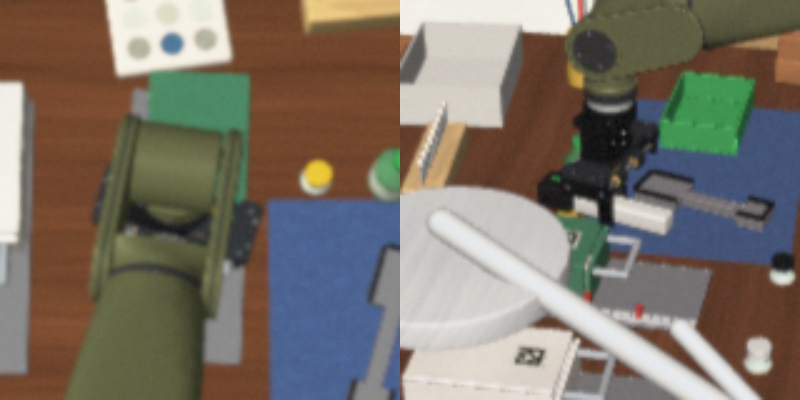

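The scanner is held over the green store: head at about (563,190) in the side half, tail at (672,218). I'll check both against the model projection.

```bash
python3 - <<'E'
from h import *
a=-.278;o=np.array([.6955,-.0607])-.082*np.array([np.cos(a),np.sin(a)])
L=[(.082,0,.04),(.11,-.025,.04),(.11,.025,.04),(.054,.025,.04),(.054,-.025,.04),(-.095,.016,.03),(-.095,-.016,.03),(-.095,.016,0)]
q=proj("side",place([o[0],o[1],a,.141],L));print(((q-[180,100])/.4+[400,0]).round(0).tolist())
r.dwell(2.0);print(r.get_t())
E
python3 -c "
import cv2;a=cv2.imread('pics/hold.png')[140:260,520:700];cv2.imwrite('pics/hold2.png',cv2.resize(a,None,fx=4,fy=4))"
```

```text
[[560.0, 180.0], [552.0, 168.0], [535.0, 183.0], [569.0, 192.0], [585.0, 176.0], [666.0, 219.0], [675.0, 208.0], [666.0, 237.0]]
13.6583
```

View pics/hold2.png

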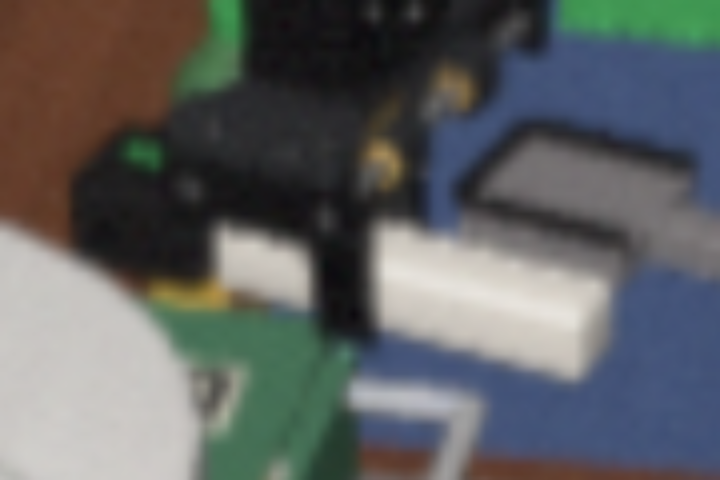

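Head corner and tail match the prediction within 1 mm or so, and the scanner is level, so the 2 s hold is done. Next I lay it back and grip the bar.

```bash
python3 - <<'E'
from h import *
import cv2
P=np.array([.505,-.3135,.030])
p=r.get_eef_pos();r.servo_line([p[0],p[1],.2],.12);r.servo_line(P+[0,0,.17],.2)
r.servo_line(P+[0,0,.03],.15);r.servo_line(P+[0,0,.0005],.04);r.dwell(.2);r.ungrasp();r.dwell(.3)
print("rel",r.get_opening(),r.get_t())
r.servo_line(P+[0,0,.17],.2)
a=-.0405;ux=np.array([np.cos(a),np.sin(a),0])
Q=np.array([.589,-.054,.055])-.025*ux;R=best(Q,a)
r.reach(Q+[0,0,.12],R)
im=[eyes.camera(c) for c in("top","side")]
cv2.imwrite("pics/back.png",np.hstack([cv2.resize(im[0][130:290,240:400],(400,400)),cv2.resize(im[1][120:240,230:350],(400,400))])[:,:,::-1])
r.servo_line(Q,.08);print(r.get_contact_force(),r.get_eef_pos(),r.get_t())
E
```

```text
rel 0.09512834186263505 19.45
[np.float64(0.14792873677882712)]
[0.55793991 0.46374912 0.50067614] [ 0.56452329 -0.05307111  0.05568002] 23.425
```

View pics/back.png

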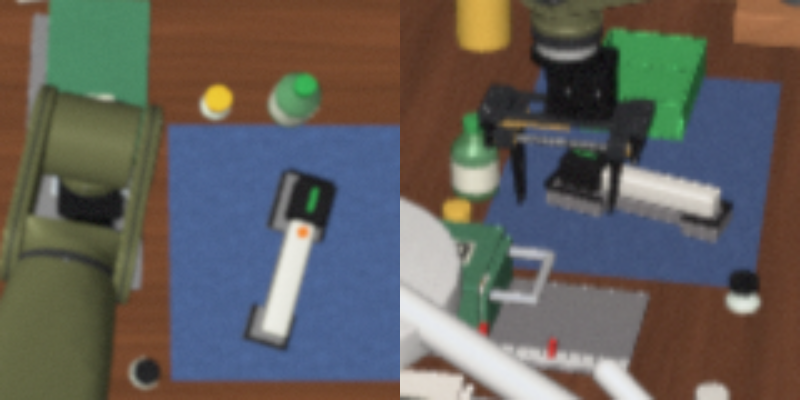

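The scanner is seated in its cradle again and the fingers descended freely around the bar. Now grip and pull.

```bash
python3 - <<'E'
from h import *
import cv2
a=-.0405;ux=np.array([np.cos(a),np.sin(a),0])
r.close(45);print("open",r.get_opening(),r.get_finger_force(),r.get_contact_force(),r.get_t())
if r.get_opening()<.02:
    B=np.array([.589,-.054,.055])
    r.servo_line(B-.078*ux,.05);r.dwell(.3)
    print(r.get_opening(),r.get_finger_force(),r.get_contact_force(),(B-r.get_eef_pos())@ux,r.get_t())
im={c:eyes.camera(c) for c in("top","side")}
for c in im: np.save(f"pull_{c}.npy",im[c]);cv2.imwrite(f"pics/pull_{c}.png",im[c][:,:,::-1])
cv2.imwrite("pics/pull.png",np.hstack([cv2.resize(im["top"][170:250,220:300],(400,400)),cv2.resize(im["side"][190:240,245:295],(400,400),interpolation=cv2.INTER_CUBIC)])[:,:,::-1])
E
```

```text
open 0.011073965738179127 44.998324513435364 [ 6.06941305  0.67202867 -3.16778814] 24.7083
0.010925706467810088 44.99734818935394 [10.87523331  0.45331385 -8.36990714] 0.07596307619889511 26.2167
```

View pics/pull.png

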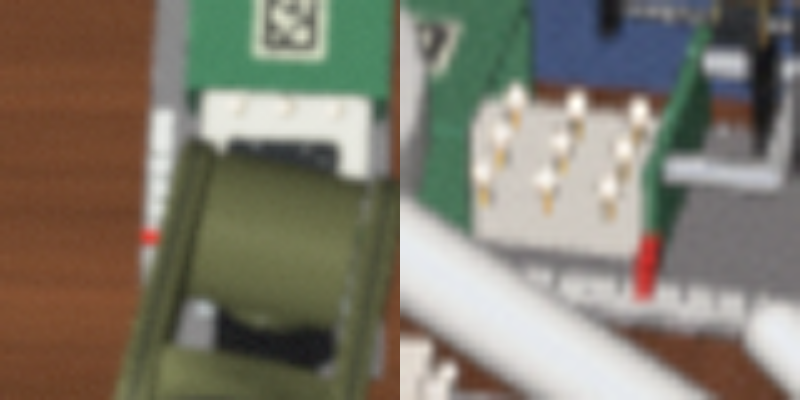

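Side half: the pointer (about 650,250) and the clip (about 645,280) stand nearly one on the other. I'll measure the remaining offset.

```bash
python3 - <<'E'
from h import *
import cv2
def cols(im):
    p=im[216:230,268:284].astype(float);w=np.clip(p[:,:,0]-np.maximum(p[:,:,1],p[:,:,2])-25,0,None);x=np.arange(268,284)
    for i,ww in enumerate(w):
        if ww.sum()>80: print(216+i,round((ww*x).sum()/ww.sum(),2),int(ww.sum()))
print("before");cols(cv2.imread("pics/side0.png")[:,:,::-1])
print("after");cols(np.load("pull_side.npy"))
g=[.6492,-.0588,-.0405]
for n,y in(("pointer",.068),("clip",.0755)):
  for z in(.02,.025,.03,.034,.039): print(n,z,proj("side",place(g,(-.0874,y,z)))[0].round(2),end=" ")
  print(" px/10mm",(proj("side",place(g,(-.0774,y,.03)))-proj("side",place(g,(-.0874,y,.03))))[0].round(2))
E
```

```text
before
222 275.34 210
223 275.18 215
224 275.1 240
225 275.08 220
226 274.98 169
after
220 275.76 211
221 275.52 233
222 275.35 270
223 275.16 250
224 275.08 237
225 275.06 217
226 274.99 175
pointer 0.02 [276.22 222.82] pointer 0.025 [276.22 221.71] pointer 0.03 [276.22 220.61] pointer 0.034 [276.22 219.72] pointer 0.039 [276.22 218.61]  px/10mm [-2.67 -0.32]
clip 0.02 [275.8 224. ] clip 0.025 [275.8  222.89] clip 0.03 [275.8  221.78] clip 0.034 [275.8  220.89] clip 0.039 [275.79 219.78]  px/10mm [-2.68 -0.33]
```

The side view puts the pointer within about 1 mm of the clip. The top-view pixel spacing (76.6 mm) and the spring force (about 76 mm) agree with that.

```bash
python3 - <<'E'
from h import *
r.dwell(1.0);print(r.get_finger_force(),r.get_eef_pos(),r.get_t());print(r.sign_off())
E
```

```text
44.997239112854004 [ 0.5131491  -0.05085326  0.05522108] 27.3167
the job is handed in; nothing more can be done
None
```

I handed the job in at about 27 s: the green label was scanned for two seconds, the scanner is back in its cradle, and the gripper is holding the green drawer with its pointer within about 1 mm of the clip by my camera measurement. The judge's result was not returned.

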